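Line up a roll cradle's sliding cheek with a drift and lock its stay

ROBOT

A 6-joint arm with a two-finger parallel gripper is mounted at the origin on a cart in front of the work surface, level with it; the furniture and walls round the work are solid. World frame = base frame: x ahead of the robot, y to its left, z up, the work surface at z = 0. Lengths are in m, angles in rad, forces in N, time in s.
With the tool pointing down it reaches from about 0.375 to 0.975 m from the base axis. Payload 3.8 kg.
Tool frame: the origin (TCP) lies midway between the tips of the shut fingers; the grasp point (between the pads) lies 19 mm behind it; z points along the fingers, y is the line along which they close (so a half turn about z gives the same grasp; the last joint's range is limited). The gripper opens to 85 mm and grips with 20 to 120 N. Pads are 22 mm wide; open, the fingers measure 114 mm over their backs; the gripper's body (76 mm by 85 mm) begins 54 mm behind the grasp point. The pads swing forward as they close: fully open they stand 13 mm farther back than shut.
Start: joints at [-1.286, 0.264, 1.604, -0, 1.274, -0.037], TCP at [0.213, -0.64, 0.231] pointing down, gripper open.
Joint ranges: [-2.63, 2.63], [-0.94, 2.18], [0.31, 2.57], [-1.31, 4.45], [0, 2.66], [-2.55, 2.55]. Speed limits (rad/s): [2.57, 2.57, 3.14, 3.14, 3.14, 3.14].

INTERFACE

Orientations are given as a 3x3 rotation matrix whose columns are the frame's x, y, z axes.
In Python, from workcell import robot gives the robot as it stands. The module is installed in compiled form; this text tells all that it offers.
- The arm moves only by the tool step_arm, never from a script. Its argument "increments" is a list that holds one entry, the list of rows, each a list of 6 numbers: the shift along the tool's x, y, z in m, then the turn, a rotation vector about the tool's x, y, z in degrees. In form: [[[dx, dy, dz, rx, ry, rz], ...]]. A call has exactly 8 rows; each row shifts and turns the commanded pose from where the row before left it, along the tool's axes as they then stand; what a row does not reach is not made up. A row lasts 1/12 s, in which the tool goes at most 41.7 mm and 7.16 degrees, less where a joint would pass 70% of its speed; a pose out of reach is approached as far as the arm can. A call is refused whole if a number of a shift passes 0.0417 or a number of a turn 7.16, either way. A call with a gripper value outside its range is refused whole. "grip" is the finger opening in m, from 0 to 0.0854, set as the call begins (left out, the last holds). The fingers move at their own pace and stop on an object; "grip_force" is the grip in N (left out, the last holds). Time passes only in rows, so rows that do not move let the fingers close, or fill a call up. It gives the time, the measured TCP pose, the force, the opening and the grip force at its end, in the units of the state.
- robot.sense(): the state, without advancing time (a new reading comes with each control period).
- robot.get_image(name): name is "scene" or "top"; returns a dict with "color" (400x640x3 uint8, red, green, blue), "camera_matrix" (3x3 intrinsics, pixels), "R" (3x3) and "t" (3): a world point X has camera coordinates R X + t. Camera axes: x right, y down, z forward; pixel columns grow to the right and rows downward; lengths in m; the calibration is good to about 2 mm. A picture is of the moment at which its call begins. There is no depth.
- robot.job_done(): hands the job in; it is judged then, once.
The state is a dict: "clock": time; "joint_pos": joint angles; "qd": joint speeds; "joint_torque": joint torques, N m; "tcp_pos": TCP position; "tcp_rot": TCP orientation; "wrist_force": force on the tool from outside, world axes, zero at the start; "torque": the same for the moment, N m; "finger_gap": opening from 0.0 (shut) to 1.0 (fully open); "gripper_force": force on a finger pad.
Only numpy, scipy, OpenCV 4.12 (cv2) and the standard library are available. Lean on these libraries where they do the work, as an engineer would, in place of code of your own. Each camera call takes 0.05 s, during which the arm holds its last target. There are 200 camera calls.

TASK

Set and lock the roll cradle's width: take the tapered drift from its wooden block and push it fully home, down through the hole in the sliding cheek's tongue into the nearly matching hole in the bed below, so that the taper pulls the cheek into line. With the drift still in, swing the raised stay arm fully down so that its middle hole drops over the peg; then draw the drift out, stand it back in the hole it came from and leave the oil can and the loose rolls where they stand.

Things in the scene. Friction and masses are not known exactly. Their poses are not given: they have to be found in the camera images.
- roll_cradle: Fixed roll cradle: dark green steel channel bed, hollow below, flat top 58 mm over the bench, 110 mm wide (its x), reaching from y = -165 to +170 mm; feet to x = +-75 mm. Origin on the bench under its middle line. Aluminium cheeks 100 mm wide and 10 mm thick with a U notch on top: a fixed one at y = +150 mm (134 mm high over the bench), a sliding one at y = +10 mm (142 mm high).
- cheek (a joint): Place of the sliding cheek, m: 0 = tongue hole exactly over the bed hole; positive = outward, to the cradle's -y, where it starts (5 to 8 mm). A return spring pushes it outward with about 6 N when at 0 and its guides drag with 3 N: left free it creeps out to about 4.5 mm unless the drift or the stay holds it. Travel +-12 mm.
- bed_hole (a point): Centre of the mouth of the bed hole in question (the middle one of three, 30 mm apart along the bed), at the bed's top face, 58 mm over the bench; the hole is 19.5 mm wide, goes through 10 mm of steel, and there is nothing under it down to the bench. It lies 70 mm towards +y from the cradle's origin.
- tongue_hole (a point): Centre of the upper mouth of the single hole, 19.5 mm wide, in the tongue (flat steel, 46 mm wide, 9 mm thick, reaching from the sliding cheek towards +y, between the cheeks); upper face 68 mm over the bench, lower face 1 mm above the bed. Moves with the cheek.
- stay (a joint): Angle of the stay arm, rad: 0 = lying level, fully down; grows as its free end is raised (about 0.9 to 1.25 at the start). Its stiff pivot (0.16 N m) keeps it wherever it is left.
- stay_pivot (a point): Point on the stay's hinge axis (along the cradle's x), 72 mm over the bench, on the sliding cheek's -y side. When down the stay points from here along the cradle's -y.
- stay_hole (a point): Centre of the stay's middle hole, 16 mm wide, 115 mm from the pivot. The stay is a flat steel bar 30 mm wide (along the cradle's x) and 6 mm thick, 189 mm from pivot to rounded end, with three holes 85, 115 and 145 mm from the pivot.
- stay_end (a point): Middle of the bar's thickness near the stay's free end, 172 mm from the pivot; both 30 mm apart edges are free here to be pinched. With the stay down it lies 72 mm over the bench and 29 mm beyond the end of the bed, over open bench.
- peg_top (a point): Centre of the top of the fixed peg for the stay: 12 mm thick, upright, 84 mm over the bench; the lowest 10 mm above the bed are a 22 mm collar on which the stay comes to lie. On the bed's middle line, 137 mm towards -y from the cradle's origin.
- drift: Tapered line-up drift, 145 mm long, 0.2 to 0.4 kg, upright in its block. Origin at its pointed end, z along it to the domed head. Taper from 5 mm thick at the point to 18 mm at 38 mm; shank 18 mm thick to 55; collar 32 mm wide from 55 to 61; round grip 26 mm thick from 61 to 135. The collar rests on the block; fully home in the cradle it rests on the tongue, point 13 mm over the bench.
- block_hole (a point): Mouth of the hole in which the drift starts and to which it returns: the large (22 mm wide) middle one of three through holes in the top of a fixed wooden block 64 x 116 mm, 56 mm high. (Behind the work, from x = 0.67 m on, stands a fixed roll-cutting lathe; its knife lever at y = -0.09 m reaches 0.37 m high.)
- oil_can: Green oil can with a thin slanting spout, 56 x 64 x 140 mm, loose; origin under its middle. Leave it alone.
- roll_brown: Brown roll section standing on end, 62 mm across, 32 mm high, loose; origin under its middle. Leave it alone.
- roll_white: White roll section standing on end, 54 mm across, 60 mm high, loose; origin under its middle. Leave it alone.
Mind the look-alikes: they are no part of the job. There is more than one size of the drift; the one meant has the size given above.

How it is judged:
By the outcome, as a careful person would: the job done as asked, in the order asked, and still so for the second after the job is handed in, with the robot touching nothing.
It also fails if it takes over 72 s, if anything falls off the work surface, if the arm or the gripper's body presses on something with over 40 N, if the wrist force passes 120 N, or if a joint passes its speed limit or range.

## Working session

There is one attempt and no reset: what is moved stays moved. The work goes in short steps, Python scripts to look and compute and a tool call to move; the robot and the scene stay as the last step left them, time stands still between calls to the robot, and variables do not carry over. Pictures are saved under pics/ and viewed, at most 13 in all, crops included, and the job is handed in when it is done.

Besides the shell and the picture viewer there is one more tool, called after "Emit:" as name([rows], argument=value, ...), one row to a line, values as JSON. step_arm: Moves the arm, as the interface text tells. Its arguments: {"type":"object","properties":{"increments":{"type":"array"},"grip":{"type":"number"},"grip_force":{"type":"number"}},"required":["increments"]}

```bash
mkdir -p pics; python3 - <<'E'
from workcell import robot
import cv2,pickle
d={}
for n in("scene","top"):
    im=robot.get_image(n); d[n]=im
    cv2.imwrite(f"pics/{n}0.png",im["color"][:,:,::-1])
    print(n,im["camera_matrix"].tolist(),im["R"].round(3).tolist(),im["t"].tolist())
pickle.dump(d,open("im0.pkl","wb"))
s=robot.sense();print(s)
E
```

```text
scene [[493.7714547279324, 0.0, 326.3405003920797], [0.0, 493.7714547279324, 194.04565299660595], [0.0, 0.0, 1.0]] [[-0.727, -0.686, -0.0], [-0.473, 0.501, -0.725], [0.498, -0.527, -0.689]] [0.38823567855327223, 0.314575342713014, 1.489462653463546]
top [[428.1327341866501, 0.0, 311.93301026815715], [0.0, 428.1327341866501, 196.78956037638656], [0.0, 0.0, 1.0]] [[0.025, -1.0, -0.004], [-0.998, -0.025, -0.056], [0.056, 0.006, -0.998]] [0.01662645603334424, 0.5305147943424224, 1.2878194543920145]
{'clock': 0.1, 'joint_pos': array([-1.28589688e+00,  2.64686871e-01,  1.60525204e+00,  1.95722908e-05,
        1.27367239e+00, -3.68970020e-02]), 'qd': array([ 0.00078997, -0.00183878, -0.00323993,  0.00135532,  0.00153271,
        0.0003186 ]), 'joint_torque': array([ 8.56126280e-04, -5.16707289e+01, -3.68590701e+01, -4.06557638e-05,
        6.42945495e-03, -6.17644014e-05]), 'tcp_pos': array([ 0.21330476, -0.63971861,  0.23007252]), 'tcp_rot': array([[ 9.48670628e-01,  3.16265297e-01, -5.49401639e-04],
       [ 3.16265760e-01, -9.48668644e-01,  1.94253201e-03],
       [ 9.31553535e-05, -2.01657998e-03, -9.99997962e-01]]), 'wrist_force': array([ 0.14227576, -0.15332868, -0.23759695]), 'torque': array([-0.01149117, -0.0318498 ,  0.00224028]), 'gripper_force': 0.0, 'finger_gap': 1.002587021672821}
```

View pics/scene0.png

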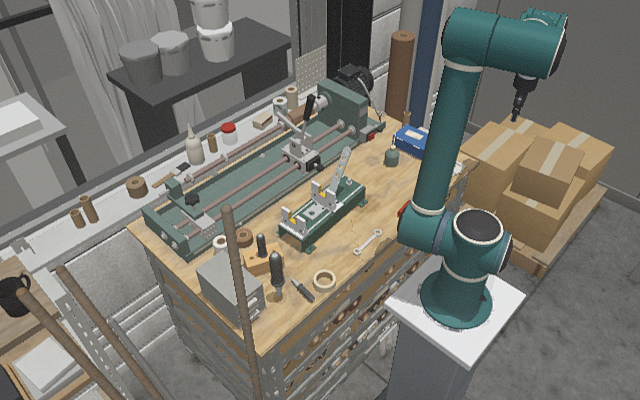

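View pics/top0.png

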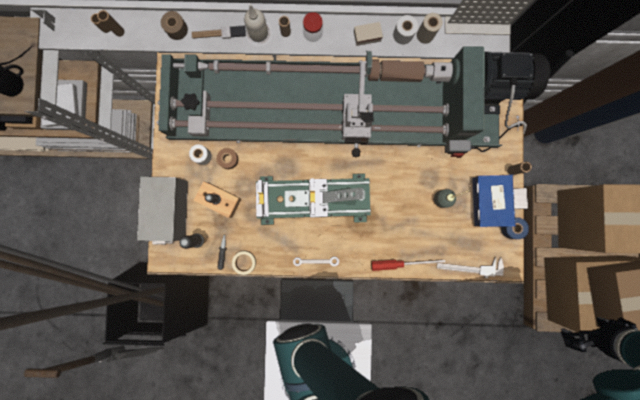

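The scene view shows the cradle at about (322,205) with the stay raised near (343,165). The top view shows the cradle at cols 257–370, the block at about (217,198), and two black-handled drifts, one in the block at (210,198) and one at (192,241). I'll enlarge both views.

```bash
python3 - <<'E'
import pickle,cv2
d=pickle.load(open("im0.pkl","rb"))
t=d["top"]["color"][140:280,180:380,::-1]; s=d["scene"]["color"][140:310,205:375,::-1]
cv2.imwrite("pics/t1.png",cv2.resize(t,None,fx=4,fy=4,interpolation=cv2.INTER_CUBIC))
cv2.imwrite("pics/s1.png",cv2.resize(s,(595,595),interpolation=cv2.INTER_CUBIC))
E
```

```text
(no output)
```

View pics/t1.png

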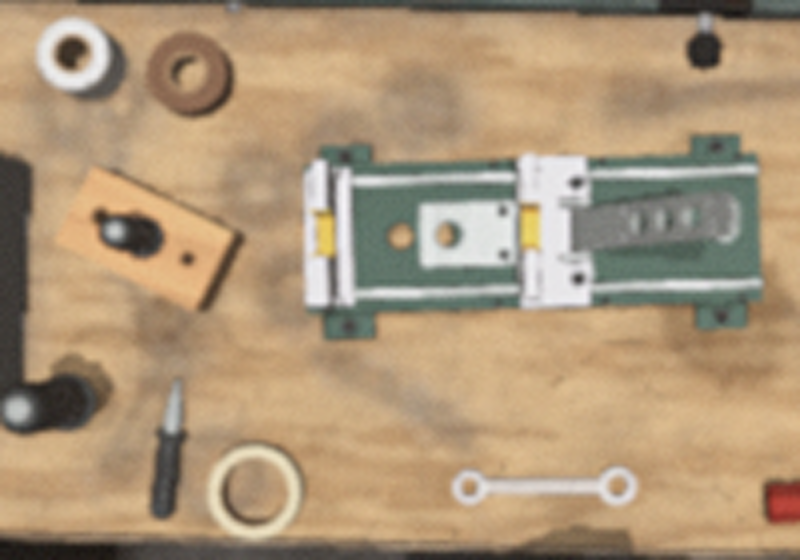

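View pics/s1.png

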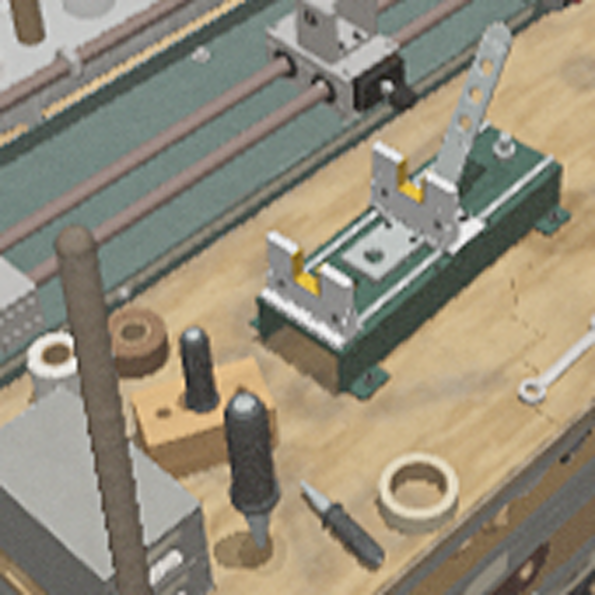

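```bash
cat >h.py <<'E'
import numpy as np,cv2,pickle
def ray(im,uv):
    K,R,t=im["camera_matrix"],im["R"],im["t"]
    c=-R.T@t; d=R.T@np.linalg.solve(K,[uv[0],uv[1],1.]); return c,d
def onz(im,uv,z):
    c,d=ray(im,uv); return c+d*(z-c[2])/d[2]
def tri(a,ua,b,ub):
    c,d=ray(a,ua);e,f=ray(b,ub); d/=np.linalg.norm(d);f/=np.linalg.norm(f)
    s=np.linalg.lstsq(np.c_[d,-f],e-c,rcond=None)[0]
    p,q=c+d*s[0],e+f*s[1]; return (p+q)/2,np.linalg.norm(p-q)
def proj(im,X):
    p=im["R"]@X+im["t"];p=im["camera_matrix"]@p;return p[:2]/p[2]
T=lambda u,v:np.array([180+u/4-.375,140+v/4-.375])
S=lambda u,v:np.array([205+u/3.5-.36,140+v/3.5-.36])
E
python3 - <<'E'
from h import *
np.set_printoptions(precision=4,suppress=True)
d=pickle.load(open("im0.pkl","rb"));t,s=d["top"],d["scene"]
P=lambda n,x:print(n,np.asarray(x))
for n,(u,v) in dict(b1=(93,166),b2=(243,237),b3=(203,310),b4=(55,243)).items():P(n,onz(t,T(u,v),.056))
P("hole100",onz(t,T(400,236),.058)); P("tongue",onz(t,T(447,234),.068))
for q in [(350,183),(757,169),(352,297),(762,284)]:P("rail",onz(t,T(*q),.058))
for q in [(757,155),(762,302),(305,160)]:P("edge",onz(t,T(*q),.058))
P("tongue S",onz(s,S(375,255),.068));P("peg S",onz(s,S(504,138),.084))
print("head",tri(t,T(116,231),s,S(193,332)))
P("collarS",onz(s,S(203,404),.059))
print("stayend",tri(t,T(735,217),s,S(500,35)))
# block hsv
h=cv2.cvtColor(t["color"],cv2.COLOR_RGB2HSV)
for q in [(90,200),(200,260),(280,200),(300,400)]:
    a=T(*q).round().astype(int);print(h[a[1],a[0]])
for n,m,r in (("block",cv2.inRange(h,(8,120,185),(20,255,255)),(180,170,245,225)),("green",cv2.inRange(h,(60,60,30),(95,255,160)),(250,170,378,228))):
    k=np.zeros_like(m);k[r[1]:r[3],r[0]:r[2]]=m[r[1]:r[3],r[0]:r[2]]
    cs=cv2.findContours(k,cv2.RETR_EXTERNAL,cv2.CHAIN_APPROX_NONE)[0];c=np.vstack([x for x in cs if cv2.contourArea(x)>60])
    R=cv2.minAreaRect(c);print(n,R,onz(t,R[0],.056 if n=="block" else .03))
    for b in cv2.boxPoints(R):print(onz(t,b,.056 if n=="block" else .01))
E
```

```text
b1 [0.566 0.353 0.056]
b2 [0.5163 0.2403 0.056 ]
b3 [0.4618 0.2679 0.056 ]
b4 [0.5084 0.3788 0.056 ]
hole100 [0.5198 0.1244 0.058 ]
tongue [0.5216 0.0894 0.068 ]
rail [0.558  0.1624 0.058 ]
rail [ 0.5757 -0.1371  0.058 ]
rail [0.4741 0.1584 0.058 ]
rail [ 0.4911 -0.1423  0.058 ]
edge [ 0.586  -0.1369  0.058 ]
edge [ 0.4779 -0.1425  0.058 ]
edge [0.5741 0.1962 0.058 ]
tongue S [0.5206 0.0851 0.068 ]
peg S [ 0.5306 -0.1121  0.084 ]
head (array([0.5139, 0.3116, 0.1471]), np.float64(1.930276085455578e-06))
collarS [0.5083 0.3156 0.059 ]
stayend (array([ 0.5301, -0.1016,  0.2232]), np.float64(0.0030964647043906085))
[ 16 104 230]
[ 15 111 222]
[ 15  81 160]
[ 17  97 205]Traceback (most recent call last):
  File "<stdin>", line 19, in <module>
    return _nx.concatenate(arrs, 0, dtype=dtype, casting=casting)
           ~~~~~~~~~~~~~~~^^^^^^^^^^^^^^^^^^^^^^^^^^^^^^^^^^^^^^^
ValueError: need at least one array to concatenate
```

Emit:
step_arm([
  [[0,0,-0.008,0,0,-7],[0,0,-0.008,0,0,-7],[0,0,-0.008,0,0,-7],[0,0,-0.008,0,0,-7],[0,0,-0.008,0,0,-7],[0,0,-0.008,0,0,-7],[0,0,-0.008,0,0,-7],[0,0,-0.008,0,0,-7]],
], grip=0.085)

```text
clock: 0.77
tcp_pos: [0.2134, -0.64, 0.2948]
tcp_rot: [[0.262, 0.965, -0.0], [0.965, -0.262, 0.001], [0.001, -0.001, -1.0]]
wrist_force: [0.6, -0.9, 0.4]
finger_gap: 0.993
gripper_force: 0.0
```

Emit:
step_arm([
  [[0,0,0,0,0,-6.2],[0,0,0,0,0,-6.2],[0,0,0,0,0,-6.2],[0.03,0.025,0,0,0,0],[0.03,0.025,0,0,0,0],[0.03,0.025,0,0,0,0],[0.03,0.025,0,0,0,0],[0.03,0.025,0,0,0,0]],
])

```text
clock: 1.43
tcp_pos: [0.3308, -0.4822, 0.2946]
tcp_rot: [[-0.052, 0.999, -0.0], [0.999, 0.052, 0.001], [0.001, -0.0, -1.0]]
wrist_force: [0.8, -1.4, 0.1]
finger_gap: 0.997
gripper_force: 0.0
```

Emit:
step_arm([
  [[0.0326,0.0093,0,0,0,0],[0.0326,0.0093,0,0,0,0],[0.0326,0.0093,0,0,0,0],[0.0326,0.0093,0,0,0,0],[0.0326,0.0093,0,0,0,0],[0.0326,0.0093,0,0,0,0],[0.0326,0.0093,0,0,0,0],[0.0326,0.0093,0,0,0,0]],
])

```text
clock: 2.1
tcp_pos: [0.3905, -0.2178, 0.2949]
tcp_rot: [[-0.053, 0.999, -0.0], [0.999, 0.053, 0.0], [0.0, -0.0, -1.0]]
wrist_force: [0.0, -0.4, -0.0]
finger_gap: 0.997
gripper_force: 0.0
```

Emit:
step_arm([
  [[0.0326,0.0093,0,0,0,0],[0.0326,0.0093,0,0,0,0],[0.0326,0.0093,0,0,0,0],[0.0326,0.0093,0,0,0,0],[0.0326,0.0093,0,0,0,0],[0.0326,0.0093,0,0,0,0],[0.0326,0.0093,0,0,0,0],[0.0326,0.0093,0,0,0,0]],
])

```text
clock: 2.77
tcp_pos: [0.451, 0.0465, 0.295]
tcp_rot: [[-0.053, 0.999, -0.0], [0.999, 0.053, -0.0], [-0.0, -0.0, -1.0]]
wrist_force: [0.1, 0.2, -0.1]
finger_gap: 0.997
gripper_force: 0.0
```

Emit:
step_arm([
  [[0.0326,0.0093,0,0,0,0],[0.0326,0.0093,0,0,0,0],[0.0326,0.0093,0,0,0,0],[0.0326,0.0093,0,0,0,0],[0.0326,0.0093,0,0,0,0],[0.0326,0.0093,0,0,0,0],[0.0326,0.0093,0,0,0,0],[0.0326,0.0093,0,0,0,0]],
])

```text
clock: 3.43
tcp_pos: [0.5115, 0.3108, 0.2946]
tcp_rot: [[-0.053, 0.999, -0.001], [0.999, 0.053, -0.001], [-0.001, -0.001, -1.0]]
wrist_force: [0.2, 0.1, 1.0]
finger_gap: 0.994
gripper_force: 0.0
```

```bash
python3 - <<'E'
from h import *
from workcell import robot
np.set_printoptions(precision=4,suppress=True)
d=pickle.load(open("im0.pkl","rb"));t,s=d["top"],d["scene"]
print("bigdrift",tri(t,T(20,410),s,S(243,402)))
# holes: dark/wood-coloured blobs within green bed / white tongue, subpixel centroid of deviation
g=cv2.cvtColor(t["color"],cv2.COLOR_RGB2HSV).astype(int)
def blob(u,v,z,r,f):
    a=T(u,v); x0,y0=(a-r).round().astype(int)
    w=np.array([[f(g[y,x]) for x in range(x0,x0+2*r+1)] for y in range(y0,y0+2*r+1)],float)
    yy,xx=np.mgrid[y0:y0+2*r+1,x0:x0+2*r+1]
    c=(w*xx).sum()/w.sum(),(w*yy).sum()/w.sum(); print(w.sum(),c,onz(t,c,z))
blob(400,236,.058,5,lambda p:p[0]<40)
blob(447,234,.068,6,lambda p:max(0,180-p[2]) if p[2]<180 else 0)
x0,y0=T(447,234).astype(int)-6
print(g[y0:y0+13,x0:x0+13,2])
s=robot.sense();print(s["tcp_pos"],s["joint_pos"])
E
```

```text
bigdrift (array([0.3934, 0.3582, 0.195 ]), np.float64(0.0007885749905413883))
42.0 (np.float64(279.85714285714283), np.float64(198.76190476190476)) [0.5194 0.1237 0.058 ]
920.0 (np.float64(293.0239130434783), np.float64(198.15326086956523)) [0.5216 0.0846 0.068 ]
[[198 226 228 223 217 221 222 226 223 222 223 226 224]
 [201 225 226 224 220 220 223 227 223 226 223 224 224]
 [200 226 228 224 216 218 211 209 216 222 223 224 227]
 [205 225 225 221 208 193 171 160 172 194 214 224 227]
 [208 226 229 218 193 181 169 133 121 154 199 223 229]
 [207 226 226 205 188 186 183 146 100 122 173 213 226]
 [208 227 224 200 187 195 195 162 104 117 160 208 228]
 [204 228 225 202 193 202 198 170 114 121 173 213 226]
 [203 225 228 210 191 193 176 141 110 142 193 220 229]
 [200 227 227 223 202 187 163 140 146 185 212 226 228]
 [196 226 228 229 221 209 199 197 203 217 226 226 226]
 [204 225 229 229 222 222 222 224 227 230 227 226 228]
 [199 227 231 229 225 225 226 225 232 231 230 230 229]]
[0.5115 0.3108 0.2946] [ 0.5045  0.0878  1.6931 -0.0001  1.3616  0.4512]
```

Emit:
step_arm([
  [[0,0.001,0.022,0,0,0],[0,0.001,0.022,0,0,0],[0,0,0.022,0,0,0],[0,0,0.022,0,0,0],[0,0,0.022,0,0,0],[0,0,0.022,0,0,0],[0,0,0.022,0,0,0],[0,0,0.022,0,0,0]],
])

```text
clock: 4.1
tcp_pos: [0.5133, 0.3091, 0.1177]
tcp_rot: [[-0.053, 0.999, -0.001], [0.999, 0.053, -0.0], [-0.0, -0.001, -1.0]]
wrist_force: [-0.1, -0.7, 0.3]
finger_gap: 1.0
gripper_force: 0.0
```

Emit:
step_arm([
  [[0,0,0.01,0,0,0],[0,0,0.01,0,0,0],[0,0,0.008,0,0,0],[0,0,0,0,0,0],[0,0,0,0,0,0],[0,0,0,0,0,0],[0,0,0,0,0,0],[0,0,0,0,0,0]],
])

```text
clock: 4.77
tcp_pos: [0.5146, 0.3097, 0.0925]
tcp_rot: [[-0.053, 0.999, 0.002], [0.999, 0.053, 0.001], [0.001, 0.002, -1.0]]
wrist_force: [0.3, -0.5, -0.9]
finger_gap: 0.994
gripper_force: 0.0
```

Emit:
step_arm([
  [[0,0,0,0,0,0],[0,0,0,0,0,0],[0,0,0,0,0,0],[0,0,0,0,0,0],[0,0,0,0,0,0],[0,0,0,0,0,0],[0,0,0,0,0,0],[0,0,0,0,0,0]],
], grip=0.015, grip_force=60)

```text
clock: 5.43
tcp_pos: [0.514, 0.3094, 0.0915]
tcp_rot: [[-0.053, 0.999, 0.0], [0.999, 0.053, 0.0], [0.0, 0.0, -1.0]]
wrist_force: [0.1, -0.1, 1.3]
finger_gap: 0.288
gripper_force: 59.1
```

Emit:
step_arm([
  [[0,0,-0.01,0,0,0],[0,0,-0.018,0,0,0],[0,0,-0.022,0,0,0],[0,0,-0.025,0,0,0],[0,0,-0.025,0,0,0],[0,0,-0.025,0,0,0],[0,0,-0.025,0,0,0],[0,0,-0.02,0,0,0]],
])

```text
clock: 6.1
tcp_pos: [0.5136, 0.3092, 0.2635]
tcp_rot: [[-0.053, 0.999, 0.001], [0.999, 0.053, 0.0], [0.0, 0.001, -1.0]]
wrist_force: [-0.2, 0.3, -0.8]
finger_gap: 0.289
gripper_force: 59.5
```

Emit:
step_arm([
  [[-0.02,0,0,0,0,0],[-0.03,0.001,0,0,0,0],[-0.03,0.002,0,0,0,0],[-0.03,0.002,0,0,0,0],[-0.03,0.002,0,0,0,0],[-0.03,0.002,0,0,0,0],[-0.03,0.001,0,0,0,0],[-0.015,0,0,0,0,0]],
])

```text
clock: 6.77
tcp_pos: [0.5346, 0.0919, 0.2612]
tcp_rot: [[-0.051, 0.999, -0.001], [0.999, 0.051, -0.002], [-0.002, -0.001, -1.0]]
wrist_force: [0.3, -0.6, -1.9]
finger_gap: 0.286
gripper_force: 59.5
```

```bash
python3 - <<'E'
from h import *
from workcell import robot
np.set_printoptions(precision=4,suppress=True)
d={n:robot.get_image(n) for n in("scene","top")};pickle.dump(d,open("im1.pkl","wb"))
s=robot.sense();print(s["tcp_pos"],s["wrist_force"],s["torque"],s["tcp_rot"])
p=s["tcp_pos"]
a=proj(d["scene"],p);b=proj(d["top"],p);print(a,b)
out=[]
for n,q in(("scene",a),("top",b)):
    x,y=(q-[35,35]).astype(int);x=max(x,0);y=max(y,0);print(n,x,y)
    c=d[n]["color"][y:y+90,x:x+75,::-1]
    out.append(cv2.resize(c,(400,480),interpolation=cv2.INTER_CUBIC))
cv2.imwrite("pics/c1.png",np.hstack(out))
E
```

```text
[0.5346 0.0925 0.2612] [ 0.0038 -0.1724 -2.2866] [ 0.0244 -0.0126 -0.0098] [[-0.0496  0.9988 -0.0011]
 [ 0.9988  0.0496 -0.001 ]
 [-0.001  -0.0012 -1.    ]]
[305.5779 167.8349] [286.1607 188.6436]
scene 270 132
top 251 153
```

View pics/c1.png

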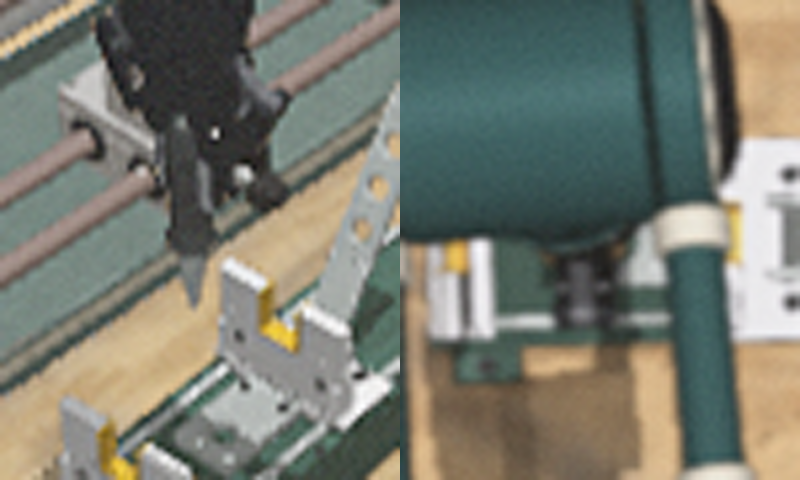

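```bash
python3 - <<'E'
from h import *
np.set_printoptions(precision=4,suppress=True)
d=pickle.load(open("im1.pkl","rb"));s=d["scene"]
p=np.array([.5346,.0925,.1705])
print(proj(s,p),[ (proj(s,p+v)-proj(s,p)).round(2) for v in np.eye(3)*.005])
g=cv2.cvtColor(s["color"],cv2.COLOR_RGB2GRAY)
print(g[172:196,296:318])
E
```

```text
[306.4188 189.2878] [array([-1.1 , -0.73]), array([-1.1 ,  0.77]), array([-0.04, -1.14])]
[[133 132 133 137 135 127  49  66  64  61  59  59  56  63 117 117 125 141
  128 114  95  79]
 [132 131 133 137 141 134  47  67  65  64  63  65  56  61 131 140 141 130
  103  83  69  90]
 [131 133 136 137 136 112  49  61  63  63  60  59  65  67 125 146 121  94
   79  76 100 144]
 [127 130 129 131 131  56  60  67  62  70  61  66  65  57  78 121  85  76
   92 142 154 175]
 [133 133 129 134 138  56  59  63  75  67  70  72  67  60  68  80  73  85
  146 180 175 176]
 [132 131 135 137 125  89  62  60  68  72  70  72  69  71  94  87 138 147
  179 175 174 174]
 [131 134 132 132 118  94  75  64  66  68  73  64  69  99 105 151 178 177
  172 172 172 172]
 [134 127 133 118 106 112 118  86  70  77  72  79  73 109 146 180 169 170
  171 169 174 180]
 [127 111 109 115 119 142 143 111 102 108 112 109  96 145 176 180 198 209
  178 174 173 179]
 [118  95 107 128 142 127 120 104 124 129 129 117 128 183 180 192 234 240
  213 197 165 178]
 [106 120 141 141 127  91  79  80 123 129 124 112 133 182 176 184 216 230
  241 
[... 522 characters left out ...]
8 150 189 187 184 149 139 141
  143 145 146 144]
 [169 166 168 174 177 180 179 179 182 157 139 182 186 183 179 145 144 157
  141 145 145 145]
 [166 170 173 177 175 179 184 183 184 186 176 190 182 179 174 149 140 156
  144 142 143 147]
 [171 175 176 176 177 186 182 183 185 186 190 187 184 171 170 181 152 138
  145 140 146 148]
 [180 180 180 182 186 185 186 186 190 187 184 182 179 169 167 181 155 140
  145 146 145 146]
 [185 185 185 189 188 194 191 188 187 181 177 178 173 173 167 135 139 146
  131 137 147 142]
 [192 189 192 190 193 191 193 188 180 175 175 173 177 178 176 148 140 145
   74 112 148 141]
 [191 195 193 190 192 191 180 178 178 177 177 175 177 177 177 153 136 143
   85  89 148 148]]
```

Emit:
step_arm([
  [[-0.001,-0.007,0,0,0,0],[-0.0013,-0.0066,0,0,0,0],[0,0,0,0,0,0],[0,0,0.02,0,0,0],[0,0,0.025,0,0,0],[0,0,0.025,0,0,0],[0,0,0.015,0,0,0],[0,0,0.005,0,0,0]],
])

```text
clock: 7.53
tcp_pos: [0.5189, 0.0929, 0.1679]
tcp_rot: [[-0.055, 0.998, -0.006], [0.999, 0.055, -0.001], [-0.0, -0.006, -1.0]]
wrist_force: [-0.0, 0.5, -2.4]
finger_gap: 0.284
gripper_force: 59.5
```

```bash
python3 - <<'E'
from h import *
from workcell import robot
np.set_printoptions(precision=4,suppress=True)
d={n:robot.get_image(n) for n in("scene","top")};pickle.dump(d,open("im2.pkl","wb"))
s=robot.sense();print(s["tcp_pos"],s["wrist_force"],s["torque"])
p=s["tcp_pos"]
a=proj(d["scene"],p);print(a, proj(d["scene"],p+[0,.0017,-.0905]), proj(d["scene"],np.array([.5214,.088,.068])))
x,y=(a-[50,45]).astype(int);print(x,y)
cv2.imwrite("pics/c2.png",cv2.resize(d["scene"]["color"][y:y+100,x:x+100,::-1],(600,600),interpolation=cv2.INTER_CUBIC))
E
```

```text
[0.5205 0.0928 0.1701] [ 0.2234 -0.1487 -1.6691] [-0.0417  0.0638  0.0192]
[309.4732 191.4862] [309.7595 211.5459] [311.0091 212.8276]
259 146
```

View pics/c2.png

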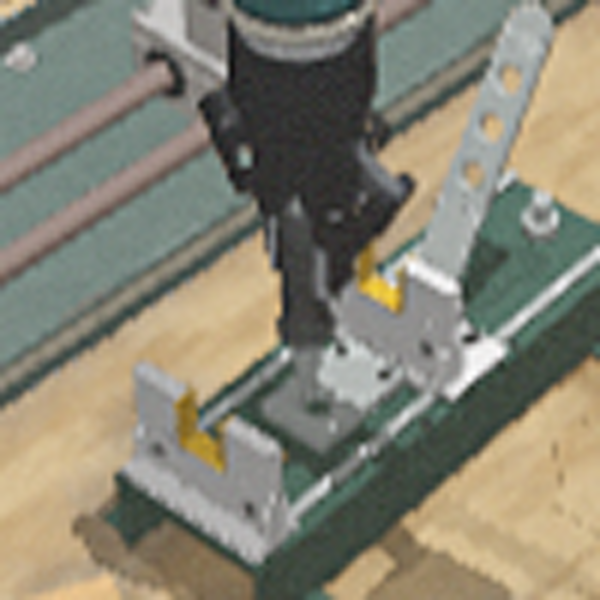

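The scene crop shows the drift tip at about (307,395), just above and up-left of the dark tongue hole at about (318,405). It needs to go about 4 mm towards -y before lowering.

Emit:
step_arm([
  [[-0.002,0.0005,0,0,0,0],[-0.002,0,0,0,0,0],[0,0,0,0,0,0],[0,0,0.008,0,0,0],[0,0,0.008,0,0,0],[0,0,0.008,0,0,0],[0,0,0,0,0,0],[0,0,0,0,0,0]],
])

```text
clock: 8.3
tcp_pos: [0.5213, 0.088, 0.1459]
tcp_rot: [[-0.053, 0.999, -0.003], [0.999, 0.053, -0.0], [-0.0, -0.003, -1.0]]
wrist_force: [0.4, 0.3, -2.2]
finger_gap: 0.288
gripper_force: 59.5
```

Emit:
step_arm([
  [[0.001,0,0.002,0,0,0],[0.001,0,0.002,0,0,0],[0,0,0.002,0,0,0],[0,0,0.002,0,0,0],[0,0,0.001,0,0,0],[0,0,0.001,0,0,0],[0,0,0,0,0,0],[0,0,0,0,0,0]],
])

```text
clock: 8.97
tcp_pos: [0.5223, 0.0894, 0.1373]
tcp_rot: [[-0.053, 0.999, 0.0], [0.999, 0.053, -0.001], [-0.001, -0.0, -1.0]]
wrist_force: [-1.3, -5.2, 0.8]
finger_gap: 0.293
gripper_force: 59.9
```

Emit:
step_arm([
  [[0,0,0.002,0,0,0],[0,0,0.002,0,0,0],[0,0,0.002,0,0,0],[0,0,0.002,0,0,0],[0,0,0,0,0,0],[0,0,0,0,0,0],[0,0,0,0,0,0],[0,0,0,0,0,0]],
])

```text
clock: 9.63
tcp_pos: [0.5221, 0.0892, 0.1291]
tcp_rot: [[-0.053, 0.999, -0.0], [0.999, 0.053, -0.002], [-0.002, -0.001, -1.0]]
wrist_force: [-1.3, -5.9, -0.2]
finger_gap: 0.286
gripper_force: 59.9
```

Emit:
step_arm([
  [[0.001,0,0.002,0,0,0],[0.001,0,0.002,0,0,0],[0,0,0.002,0,0,0],[0,0,0.002,0,0,0],[0,0,0,0,0,0],[0,0,0,0,0,0],[0,0,0,0,0,0],[0,0,0,0,0,0]],
])

```text
clock: 10.3
tcp_pos: [0.5216, 0.0907, 0.1212]
tcp_rot: [[-0.053, 0.999, -0.001], [0.999, 0.053, -0.003], [-0.003, -0.002, -1.0]]
wrist_force: [-2.2, -7.9, 2.5]
finger_gap: 0.287
gripper_force: 60.0
```

Emit:
step_arm([
  [[0.0005,-0.0003,0.002,0,0,0],[0,-0.0002,0.002,0,0,0],[0,0,0.002,0,0,0],[0,0,0,0,0,0],[0,0,0,0,0,0],[0,0,0,0,0,0],[0,0,0,0,0,0],[0,0,0,0,0,0]],
])

```text
clock: 10.97
tcp_pos: [0.5211, 0.0911, 0.1149]
tcp_rot: [[-0.053, 0.999, -0.001], [0.999, 0.053, -0.003], [-0.003, -0.001, -1.0]]
wrist_force: [-0.5, -7.5, -0.7]
finger_gap: 0.283
gripper_force: 59.9
```

Emit:
step_arm([
  [[0.0005,0,0.001,0,0,0],[0,0,0.001,0,0,0],[0,0,0.001,0,0,0],[0,0,0.001,0,0,0],[0,0,0,0,0,0],[0,0,0,0,0,0],[0,0,0,0,0,0],[0,0,0,0,0,0]],
])

```text
clock: 11.63
tcp_pos: [0.5212, 0.0915, 0.1112]
tcp_rot: [[-0.054, 0.999, -0.001], [0.999, 0.054, -0.003], [-0.003, -0.001, -1.0]]
wrist_force: [-2.7, -8.5, 1.5]
finger_gap: 0.283
gripper_force: 60.1
```

Emit:
step_arm([
  [[0,-0.0003,0.001,0,0,0],[0,0,0.001,0,0,0],[0,0,0.001,0,0,0],[0,0,0,0,0,0],[0,0,0.001,0,0,0],[0,0,0,0,0,0],[0,0,0,0,0,0],[0,0,0,0,0,0]],
])

```text
clock: 12.3
tcp_pos: [0.5211, 0.0915, 0.1073]
tcp_rot: [[-0.054, 0.999, -0.001], [0.999, 0.054, -0.003], [-0.003, -0.001, -1.0]]
wrist_force: [-2.7, -8.9, 2.5]
finger_gap: 0.284
gripper_force: 60.1
```

Emit:
step_arm([
  [[0,-0.0003,0.001,0,0,0],[0,0,0.001,0,0,0],[0,0,0.001,0,0,0],[0,0,0,0,0,0],[0,0,0.0007,0,0,0],[0,0,0,0,0,0],[0,0,0,0,0,0],[0,0,0,0,0,0]],
])

```text
clock: 12.97
tcp_pos: [0.521, 0.0915, 0.1038]
tcp_rot: [[-0.054, 0.999, -0.0], [0.999, 0.054, -0.003], [-0.003, -0.0, -1.0]]
wrist_force: [-1.2, -7.9, 2.7]
finger_gap: 0.284
gripper_force: 60.1
```

Emit:
step_arm([
  [[0,0,0.001,0,0,0],[0,0,0,0,0,0],[0,0,0.001,0,0,0],[0,0,0,0,0,0],[0,0,0,0,0,0],[0,0,0,0,0,0],[0,0,0,0,0,0],[0,0,0,0,0,0]],
])

```text
clock: 13.63
tcp_pos: [0.5212, 0.0917, 0.1035]
tcp_rot: [[-0.054, 0.999, -0.0], [0.999, 0.054, -0.002], [-0.002, -0.0, -1.0]]
wrist_force: [-5.4, -8.0, 13.0]
finger_gap: 0.285
gripper_force: 61.2
```

Emit:
step_arm([
  [[0,0,-0.001,0,0,0],[0,0,0,0,0,0],[0,0,0,0,0,0],[0,0,0,0,0,0],[0,0,0,0,0,0],[0,0,0,0,0,0],[0,0,0,0,0,0],[0,0,0,0,0,0]],
], grip=0.08)

```text
clock: 14.3
tcp_pos: [0.521, 0.0932, 0.1024]
tcp_rot: [[-0.053, 0.999, -0.0], [0.999, 0.053, 0.0], [0.0, -0.0, -1.0]]
wrist_force: [0.6, 0.0, -0.4]
finger_gap: 0.937
gripper_force: 0.0
```

Emit:
step_arm([
  [[0,0,-0.005,0,0,0],[0,0,-0.02,0,0,0],[0,0,-0.025,0,0,0],[0,0,-0.03,0,0,0],[0,0,-0.03,0,0,0],[0,0,-0.03,0,0,0],[0,0,-0.03,0,0,0],[0,0,-0.02,0,0,0]],
])

```text
clock: 14.97
tcp_pos: [0.522, 0.0932, 0.2967]
tcp_rot: [[-0.053, 0.999, 0.005], [0.999, 0.053, 0.001], [0.0, 0.005, -1.0]]
wrist_force: [0.9, 0.4, 0.4]
finger_gap: 0.935
gripper_force: 0.0
```

```bash
python3 - <<'E'
from h import *
from workcell import robot
np.set_printoptions(precision=4,suppress=True)
d={n:robot.get_image(n) for n in("scene","top")};pickle.dump(d,open("im3.pkl","wb"))
s=robot.sense();print(s["tcp_pos"],s["wrist_force"])
cv2.imwrite("pics/c3.png",cv2.resize(d["scene"]["color"][130:230,270:370,::-1],(600,600),interpolation=cv2.INTER_CUBIC))
sc=d["scene"]
print("end at z .245..", [onz(sc,(270+530/6,130+80/6),z) for z in(.2,.22,.24)])
E
```

```text
[0.5237 0.0934 0.2984] [0.2063 0.1387 0.1595]
end at z .245.. [array([ 0.5461, -0.1751,  0.2   ]), array([ 0.5298, -0.1548,  0.22  ]), array([ 0.5136, -0.1345,  0.24  ])]
```

View pics/c3.png

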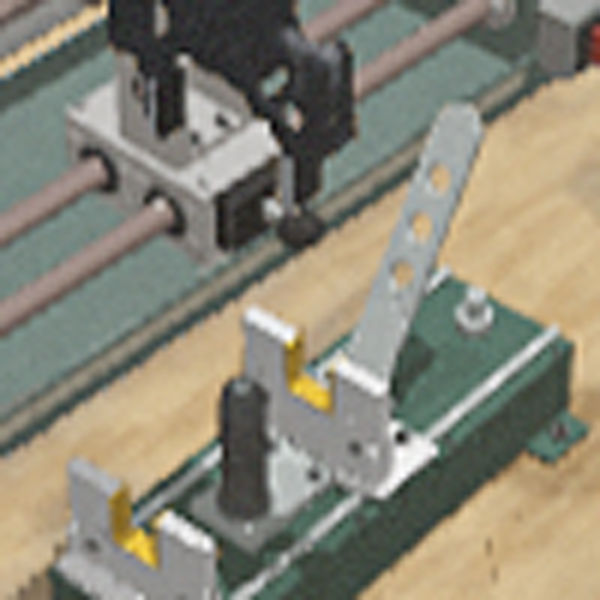

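```bash
python3 - <<'E'
from h import *
d=pickle.load(open("im3.pkl","rb"));s=d["scene"]
Y=np.array([-.0515,.9987,0]);piv=np.array([.5306,-.112,.072])+.115*Y
px={85:(337,175.8),115:(340.2,167.5),145:(343.3,159.7)}
for th in np.arange(.85,1.3,.05):
    P=lambda r:piv-Y*r*np.cos(th)+[0,0,r*np.sin(th)]
    print(round(th,2),[(proj(s,P(r/1000))-px[r]).round(1) for r in px],P(.17).round(3),P(.189).round(3))
E
```

```text
0.85 [array([1.3, 0.7]), array([1.9, 1.1]), array([2.7, 1. ])] [ 0.53  -0.109  0.2  ] [ 0.531 -0.122  0.214]
0.9 [array([0.7, 0.6]), array([1.1, 0.9]), array([1.7, 0.7])] [ 0.53  -0.103  0.205] [ 0.531 -0.114  0.22 ]
0.95 [array([0.1, 0.5]), array([0.3, 0.8]), array([0.6, 0.6])] [ 0.53  -0.096  0.21 ] [ 0.53  -0.107  0.226]
1.0 [array([-0.5,  0.5]), array([-0.6,  0.8]), array([-0.5,  0.5])] [ 0.529 -0.089  0.215] [ 0.53  -0.099  0.231]
1.05 [array([-1.2,  0.6]), array([-1.5,  0.9]), array([-1.6,  0.5])] [ 0.529 -0.082  0.219] [ 0.53  -0.091  0.236]
1.1 [array([-1.9,  0.7]), array([-2.4,  1. ]), array([-2.8,  0.7])] [ 0.529 -0.074  0.224] [ 0.529 -0.083  0.24 ]
1.15 [array([-2.6,  0.9]), array([-3.4,  1.2]), array([-4. ,  0.9])] [ 0.528 -0.067  0.227] [ 0.529 -0.074  0.245]
1.2 [array([-3.4,  1.1]), array([-4.4,  1.5]), array([-5.3,  1.2])] [ 0.528 -0.059  0.23 ] [ 0.528 -0.066  0.248]
1.25 [array([-4.1,  1.4]), array([-5.4,  1.8]), array([-6.6,  1.7])] [ 0.527 -0.051  0.233] [ 0.528 -0.057  0.251]
```

The view shows the drift standing home in the tongue at (245,450), with the peg at (475,305). The stay is raised at about 0.97 rad, its end at (460,105). I'll shut the fingers and push the stay down along its arc.

Emit:
step_arm([
  [[-0.0303,-0.0037,0,0,0,0],[-0.0303,0,0,0,0,0],[-0.0303,0,0,0,0,0],[-0.0303,0,0,0,0,0],[-0.0303,0,0,0,0,0],[0,0,0.026,0,0,0],[0,0,0.026,0,0,0],[0,0,0.026,0,0,0]],
], grip=0)

```text
clock: 15.73
tcp_pos: [0.525, -0.0593, 0.2131]
tcp_rot: [[-0.051, 0.999, 0.0], [0.999, 0.051, 0.0], [0.0, 0.0, -1.0]]
wrist_force: [0.5, -1.0, 0.3]
finger_gap: -0.001
gripper_force: 0.0
```

Emit:
step_arm([
  [[0,0,0,0,0,0],[0,0,0,0,0,0],[-0.0107,0,0.0062,0,0,0],[-0.0107,0,0.0062,0,0,0],[-0.0096,0,0.0078,0,0,0],[-0.0096,0,0.0078,0,0,0],[-0.0084,0,0.0091,0,0,0],[-0.0084,0,0.0091,0,0,0]],
])

```text
clock: 16.4
tcp_pos: [0.5286, -0.117, 0.1678]
tcp_rot: [[-0.052, 0.999, 0.001], [0.999, 0.052, -0.0], [-0.0, 0.001, -1.0]]
wrist_force: [-0.1, 0.3, 0.8]
finger_gap: -0.001
gripper_force: 0.2
```

```bash
python3 - <<'E'
import numpy as np
from workcell import robot
s=robot.sense();Y=np.array([-.0515,.9987]);X=np.array([.9987,.0515])
d=s["tcp_pos"][:2]-[.5247,.0029];print(d@X,d@Y,s["tcp_pos"][2]-.072,s["wrist_force"])
E
```

```text
-0.0022792623876393297 -0.11997550591787824 0.09580583057163132 [-0.09047033  0.27547664  0.78278628]
```

Emit:
step_arm([
  [[-0.007,0.001,0.0095,0,0,0],[-0.007,0.001,0.0095,0,0,0],[-0.005,0,0.0102,0,0,0],[-0.005,0,0.0102,0,0,0],[-0.0035,0,0.011,0,0,0],[-0.0035,0,0.011,0,0,0],[-0.0014,0,0.0077,0,0,0],[-0.0014,0,0.0077,0,0,0]],
])

```text
clock: 17.07
tcp_pos: [0.5318, -0.1493, 0.0903]
tcp_rot: [[-0.053, 0.999, -0.001], [0.999, 0.053, 0.0], [0.0, -0.001, -1.0]]
wrist_force: [0.1, 0.2, 1.0]
finger_gap: 0.002
gripper_force: 0.1
```

```bash
python3 - <<'E'
from h import *
from workcell import robot
s=robot.sense();Y=np.array([-.0515,.9987]);X=np.array([.9987,.0515])
d=s["tcp_pos"][:2]-[.5247,.0029];print(d@X,d@Y,s["tcp_pos"][2]-.072,s["wrist_force"])
im=robot.get_image("scene");pickle.dump(im,open("im4.pkl","wb"))
cv2.imwrite("pics/c4.png",cv2.resize(im["color"][130:230,270:370,::-1],(500,500),interpolation=cv2.INTER_CUBIC))
E
```

```text
-0.0007180801119886078 -0.15239845170434507 0.018340134226626822 [0.10825422 0.2435384  0.97392689]
```

View pics/c4.png

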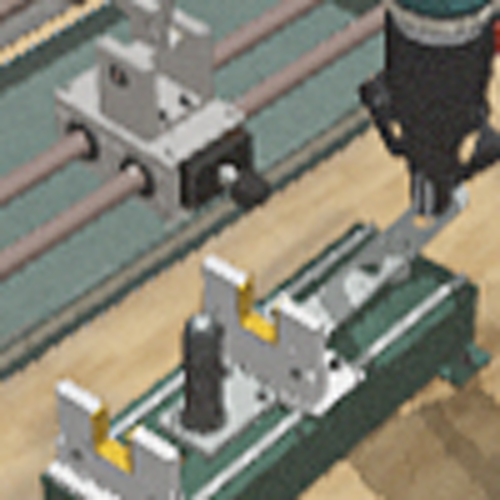

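The stay has followed the fingers and is nearly down, with its end at (450,200) under the tips. Now the last 15 mm, with a light press.

Emit:
step_arm([
  [[-0.0005,0,0.004,0,0,0],[-0.0005,0,0.004,0,0,0],[0,0,0.003,0,0,0],[0,0,0.003,0,0,0],[0,0,0.002,0,0,0],[0,0,0.001,0,0,0],[0,0,0,0,0,0],[0,0,0,0,0,0]],
])

```text
clock: 17.78
tcp_pos: [0.5324, -0.1503, 0.075]
tcp_rot: [[-0.053, 0.999, 0.0], [0.999, 0.053, 0.0], [0.0, 0.0, -1.0]]
wrist_force: [-0.2, 1.3, 2.6]
finger_gap: 0.001
gripper_force: 1.2
```

Emit:
step_arm([
  [[0,0,0.001,0,0,0],[0,0,0.001,0,0,0],[0,0,0,0,0,0],[0,0,0,0,0,0],[0,0,0,0,0,0],[0,0,0,0,0,0],[0,0,0,0,0,0],[0,0,0,0,0,0]],
])

```text
clock: 18.45
tcp_pos: [0.5326, -0.1504, 0.0746]
tcp_rot: [[-0.053, 0.999, 0.001], [0.999, 0.053, -0.0], [-0.0, 0.001, -1.0]]
wrist_force: [-5.6, 2.4, 13.3]
finger_gap: 0.0
gripper_force: 6.3
```

Emit:
step_arm([
  [[0,0,-0.01,0,0,0],[0,0,-0.025,0,0,0],[0,0,-0.03,0,0,0],[0,0,-0.03,0,0,0],[0,0,-0.03,0,0,0],[0,0,-0.03,0,0,0],[0,0,-0.03,0,0,0],[0,0,-0.02,0,0,0]],
])

```text
clock: 19.12
tcp_pos: [0.5333, -0.1508, 0.2814]
tcp_rot: [[-0.053, 0.999, 0.004], [0.999, 0.053, -0.002], [-0.002, 0.004, -1.0]]
wrist_force: [0.1, -0.6, 0.1]
finger_gap: 0.0
gripper_force: 0.0
```

Emit:
step_arm([
  [[0.03,0.0013,0,0,0,0],[0.035,0,0,0,0,0],[0.035,0,0,0,0,0],[0.035,0,0,0,0,0],[0.035,0,0,0,0,0],[0.035,0,0,0,0,0],[0.025,0,0,0,0,0],[0.013,0,0,0,0,0]],
], grip=0.08)

```text
clock: 19.78
tcp_pos: [0.5203, 0.0952, 0.2778]
tcp_rot: [[-0.055, 0.998, 0.001], [0.998, 0.055, 0.001], [0.001, 0.001, -1.0]]
wrist_force: [0.8, -0.5, -0.0]
finger_gap: 0.932
gripper_force: 0.0
```

Emit:
step_arm([
  [[0,0,0,0,0,0],[0,0,0,0,0,0],[0,0,0,0,0,0],[0,0,0,0,0,0],[0,0,0,0,0,0],[0,0,0,0,0,0],[0,0,0,0,0,0],[0,0,0,0,0,0]],
])

```text
clock: 20.45
tcp_pos: [0.5208, 0.0918, 0.2776]
tcp_rot: [[-0.052, 0.999, 0.0], [0.999, 0.052, -0.0], [-0.0, -0.0, -1.0]]
wrist_force: [0.7, 0.1, 0.4]
finger_gap: 0.936
gripper_force: 0.0
```

```bash
python3 - <<'E'
from h import *
from workcell import robot
s=robot.sense();print(s["tcp_pos"],s["wrist_force"],s["tcp_rot"])
im=robot.get_image("scene");pickle.dump(im,open("im5.pkl","wb"))
cv2.imwrite("pics/c5.png",cv2.resize(im["color"][130:230,270:370,::-1],(600,600),interpolation=cv2.INTER_CUBIC))
E
```

```text
[0.52077342 0.09184529 0.27758792] [0.66536231 0.05290142 0.35917194] [[-5.21166999e-02  9.98641001e-01  1.51818556e-06]
 [ 9.98641000e-01  5.21166999e-02 -4.95465437e-05]
 [-4.95583328e-05 -1.06608000e-06 -9.99999999e-01]]
```

View pics/c5.png

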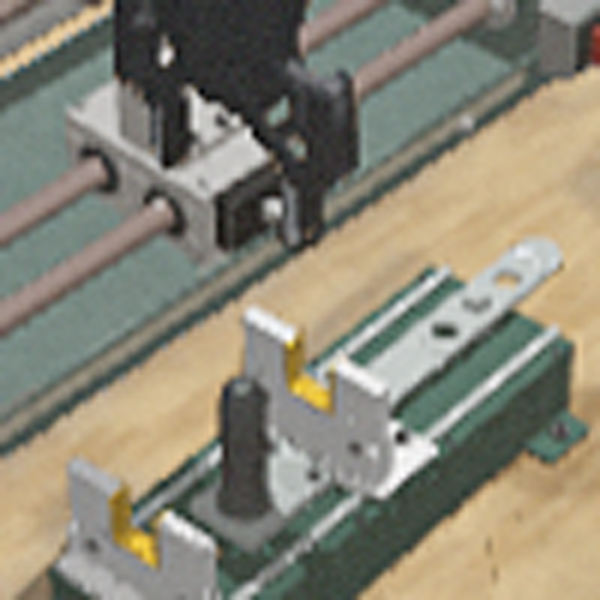

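The stay lies level with the peg in its middle hole at (478,300), and the drift is still home. Next I regrasp the drift.

Emit:
step_arm([
  [[0.0007,0,0.015,0,0,0],[0,0,0.025,0,0,0],[0,0,0.025,0,0,0],[0,0,0.025,0,0,0],[0,0,0.025,0,0,0],[0,0,0.025,0,0,0],[0,0,0.022,0,0,0],[0,0,0.012,0,0,0]],
])

```text
clock: 21.17
tcp_pos: [0.5187, 0.0927, 0.1006]
tcp_rot: [[-0.053, 0.999, -0.004], [0.999, 0.053, -0.001], [-0.0, -0.004, -1.0]]
wrist_force: [-0.7, -0.2, -0.1]
finger_gap: 0.936
gripper_force: 0.0
```

Emit:
step_arm([
  [[0,0,0,0,0,0],[0,0,0,0,0,0],[0,0,0,0,0,0],[0,0,0,0,0,0],[0,0,0,0,0,0],[0,0,0,0,0,0],[0,0,0,0,0,0],[0,0,0,0,0,0]],
])

```text
clock: 21.83
tcp_pos: [0.5209, 0.0931, 0.1041]
tcp_rot: [[-0.053, 0.999, 0.001], [0.999, 0.053, 0.0], [0.0, 0.001, -1.0]]
wrist_force: [-0.4, -1.0, 0.0]
finger_gap: 0.934
gripper_force: 0.0
```

Emit:
step_arm([
  [[0,0,0,0,0,0],[0,0,0,0,0,0],[0,0,0,0,0,0],[0,0,0,0,0,0],[0,0,0,0,0,0],[0,0,0,0,0,0],[0,0,0,0,0,0],[0,0,0,0,0,0]],
], grip=0.015, grip_force=60)

```text
clock: 22.5
tcp_pos: [0.5207, 0.0931, 0.1037]
tcp_rot: [[-0.053, 0.999, 0.0], [0.999, 0.053, 0.0], [0.0, 0.0, -1.0]]
wrist_force: [-0.8, 0.2, 0.8]
finger_gap: 0.285
gripper_force: 58.8
```

Emit:
step_arm([
  [[0,0,-0.004,0,0,0],[0,0,-0.006,0,0,0],[0,0,-0.006,0,0,0],[0,0,-0.007,0,0,0],[0,0,-0.007,0,0,0],[0,0,-0.008,0,0,0],[0,0,-0.01,0,0,0],[0,0,-0.012,0,0,0]],
])

```text
clock: 23.17
tcp_pos: [0.5202, 0.0931, 0.1645]
tcp_rot: [[-0.053, 0.999, -0.001], [0.999, 0.053, -0.0], [0.0, -0.001, -1.0]]
wrist_force: [-0.7, 0.0, -2.8]
finger_gap: 0.286
gripper_force: 60.0
```

Emit:
step_arm([
  [[0,0,-0.015,0,0,0],[0,0,-0.02,0,0,0],[0,0,-0.02,0,0,0],[0,0,-0.02,0,0,0],[0,0,-0.02,0,0,0],[0,0,-0.01,0,0,0],[0,0,0,0,0,0],[0,0,0,0,0,0]],
])

```text
clock: 23.83
tcp_pos: [0.5209, 0.0931, 0.2693]
tcp_rot: [[-0.053, 0.999, 0.002], [0.999, 0.053, 0.0], [0.0, 0.002, -1.0]]
wrist_force: [-0.4, -0.4, -2.4]
finger_gap: 0.285
gripper_force: 60.1
```

```bash
python3 - <<'E'
from h import *
from workcell import robot
np.set_printoptions(precision=4,suppress=True)
s=robot.sense();p=s["tcp_pos"];print(p,s["wrist_force"],s["tcp_rot"])
im=robot.get_image("scene");pickle.dump(im,open("im6.pkl","wb"))
q=proj(im,p+[0,0,-.0907]);print(q)
g=cv2.cvtColor(im["color"],cv2.COLOR_RGB2GRAY);x,y=q.round().astype(int)
print(x-8,y-12);print(g[y-12:y+5,x-8:x+9])
E
```

```text
[0.5209 0.0931 0.2693] [-0.3623 -0.3971 -2.3642] [[-0.053   0.9986  0.0015]
 [ 0.9986  0.053   0.0002]
 [ 0.0002  0.0016 -1.    ]]
[309.2372 189.5315]
301 178
[[106 119 120 140 104  74  62  60  62  65  66  94 150 178 171 172 174]
 [112 130 143 131 108  95  98  87  92  91  99 132 185 175 172 177 177]
 [141 140 127  92  81  89 122 122 125 118 114 146 179 174 176 177 178]
 [130 118  92  75  79  79 113 124 126 121 126 191 213 178 177 181 183]
 [ 94  80  74  89 139 135 127 120 126 115 145 242 243 212 200 171 185]
 [ 72  77 111 138 178 174 133 114 124 117 141 224 233 239 231 208 202]
 [ 85 138 155 169 173 180 153 110 123 116 111 141 190 218 243 241 228]
 [136 166 168 175 178 182 181 114 121 121 125 137 131 146 213 223 243]
 [169 167 173 177 179 183 182 133 121 118 132 145 145 135 137 158 219]
 [173 177 177 182 179 183 181 147 113 120 136 147 144 143 142 137 136]
 [178 179 183 179 181 182 183 165 114 105 144 142 140 143 143 144 127]
 [181 181 180 178 176 184 186 185 148 145 142 144 140 141 144 146 130]
 [177 182 187 180 184 186 187 187 176 177 141 144 155 140 145 148 131]
 [182 183 184 185 187 187 188 182 175 155 143 145 160 145 145 146 133]
 [187 189 185 186 187 184 183 181 169 148 154 141 141 144 142 145 127]
 [191 191 188 187 178 179 176 174 171 156 159 141 146 148 147 143 133]
 [193 191 185 179 174 174 177 174 178 156 151 143 121 131 148 144 136]]
```

Emit:
step_arm([
  [[0.02,0.0007,0,0,0,0],[0.03,0.0007,0,0,0,0],[0.036,0.0007,0,0,0,0],[0.036,0.0007,0,0,0,0],[0.036,0.0007,0,0,0,0],[0.03,0.0006,0,0,0,0],[0.02,0.0006,0,0,0,0],[0.01,0,0,0,0,0]],
])

```text
clock: 24.55
tcp_pos: [0.5123, 0.3132, 0.266]
tcp_rot: [[-0.056, 0.998, -0.004], [0.998, 0.056, -0.001], [-0.001, -0.004, -1.0]]
wrist_force: [-0.3, -0.1, -2.8]
finger_gap: 0.284
gripper_force: 60.0
```

Emit:
step_arm([
  [[0,0,0,0,0,0],[0,0,0,0,0,0],[0,0,0,0,0,0],[0,0,0.02,0,0,0],[0,0,0.025,0,0,0],[0,0,0.025,0,0,0],[0,0,0.015,0,0,0],[0,0,0,0,0,0]],
])

```text
clock: 25.22
tcp_pos: [0.5112, 0.3077, 0.1788]
tcp_rot: [[-0.051, 0.999, -0.007], [0.999, 0.051, -0.004], [-0.004, -0.008, -1.0]]
wrist_force: [-0.8, -0.1, -2.0]
finger_gap: 0.292
gripper_force: 59.9
```

Emit:
step_arm([
  [[0,0,0,0,0,0],[0,0,0,0,0,0],[0,0,0,0,0,0],[0,0,0,0,0,0],[0,0,0,0,0,0],[0,0,0,0,0,0],[0,0,0,0,0,0],[0,0,0,0,0,0]],
])

```text
clock: 25.88
tcp_pos: [0.5138, 0.3111, 0.1838]
tcp_rot: [[-0.053, 0.999, 0.0], [0.999, 0.053, 0.0], [0.0, 0.0, -1.0]]
wrist_force: [0.6, 0.9, -1.5]
finger_gap: 0.288
gripper_force: 60.0
```

```bash
python3 - <<'E'
from h import *
from workcell import robot
np.set_printoptions(precision=4,suppress=True)
s=robot.sense();p=s["tcp_pos"];print(p,s["wrist_force"])
im=robot.get_image("scene");pickle.dump(im,open("im7.pkl","wb"))
print(proj(im,p-[0,0,.0907]),proj(im,np.array([.514,.311,.056])))
cv2.imwrite("pics/c7.png",cv2.resize(im["color"][190:270,215:295,::-1],(560,560),interpolation=cv2.INTER_CUBIC))
E
```

```text
[0.5138 0.3111 0.1838] [ 0.6399  0.8905 -1.5348]
[261.5562 246.1837] [262.6276 253.8715]
```

View pics/c7.png

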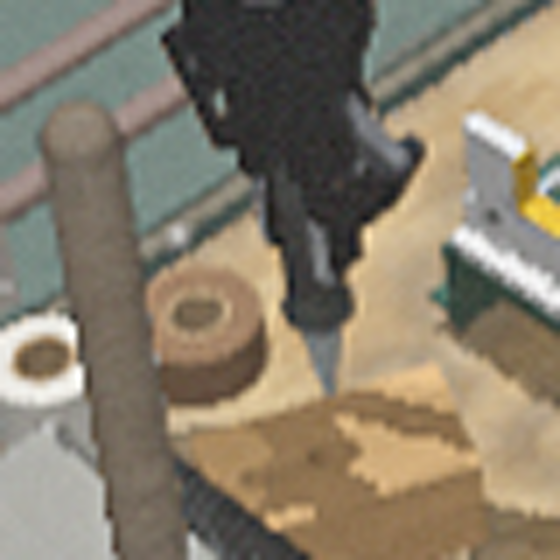

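The drift's point hangs at about (332,390), above the block. I'm lowering it in stages.

Emit:
step_arm([
  [[0,0,0.01,0,0,0],[0,0,0.01,0,0,0],[0,0,0.01,0,0,0],[0,0,0.008,0,0,0],[0,0,0.007,0,0,0],[0,0,0.005,0,0,0],[0,0,0,0,0,0],[0,0,0,0,0,0]],
])

```text
clock: 26.6
tcp_pos: [0.5136, 0.3109, 0.1331]
tcp_rot: [[-0.053, 0.999, -0.001], [0.999, 0.053, -0.0], [-0.0, -0.001, -1.0]]
wrist_force: [-0.5, 0.4, -3.5]
finger_gap: 0.287
gripper_force: 60.0
```

Emit:
step_arm([
  [[0,0,0.003,0,0,0],[0,0,0.003,0,0,0],[0,0,0.003,0,0,0],[0,0,0.003,0,0,0],[0,0,0.003,0,0,0],[0,0,0,0,0,0],[0,0,0,0,0,0],[0,0,0,0,0,0]],
])

```text
clock: 27.27
tcp_pos: [0.5138, 0.311, 0.1186]
tcp_rot: [[-0.053, 0.999, 0.0], [0.999, 0.053, 0.0], [0.0, 0.0, -1.0]]
wrist_force: [0.0, 0.6, -2.4]
finger_gap: 0.284
gripper_force: 60.0
```

Tip is at z ≈ 0.028 with no side force.

Emit:
step_arm([
  [[0,0,0.003,0,0,0],[0,0,0.003,0,0,0],[0,0,0.003,0,0,0],[0,0,0.003,0,0,0],[0,0,0.003,0,0,0],[0,0,0.003,0,0,0],[0,0,0,0,0,0],[0,0,0,0,0,0]],
])

```text
clock: 27.93
tcp_pos: [0.5135, 0.3111, 0.1001]
tcp_rot: [[-0.053, 0.999, -0.001], [0.999, 0.053, -0.0], [-0.0, -0.001, -1.0]]
wrist_force: [-0.3, 1.3, -3.1]
finger_gap: 0.287
gripper_force: 60.0
```

Emit:
step_arm([
  [[0,0,0.003,0,0,0],[0,0,0.003,0,0,0],[0,0,0.0015,0,0,0],[0,0,0.001,0,0,0],[0,0,0,0,0,0],[0,0,0,0,0,0],[0,0,0,0,0,0],[0,0,0,0,0,0]],
])

```text
clock: 28.6
tcp_pos: [0.5137, 0.3111, 0.092]
tcp_rot: [[-0.053, 0.999, -0.0], [0.999, 0.053, 0.0], [0.0, -0.0, -1.0]]
wrist_force: [-0.3, 2.2, -3.9]
finger_gap: 0.284
gripper_force: 60.0
```

Emit:
step_arm([
  [[0,0,0.0006,0,0,0],[0,0,0,0,0,0],[0,0,0,0,0,0],[0,0,0,0,0,0],[0,0,0,0,0,0],[0,0,0,0,0,0],[0,0,0,0,0,0],[0,0,0,0,0,0]],
])

```text
clock: 29.27
tcp_pos: [0.5139, 0.3111, 0.0918]
tcp_rot: [[-0.053, 0.999, 0.0], [0.999, 0.053, 0.0], [0.0, 0.0, -1.0]]
wrist_force: [-0.7, 1.1, 1.9]
finger_gap: 0.283
gripper_force: 60.3
```

Emit:
step_arm([
  [[0,0,0,0,0,0],[0,0,0,0,0,0],[0,0,0,0,0,0],[0,0,0,0,0,0],[0,0,0,0,0,0],[0,0,0,0,0,0],[0,0,0,0,0,0],[0,0,0,0,0,0]],
], grip=0.08)

```text
clock: 29.93
tcp_pos: [0.5138, 0.311, 0.0915]
tcp_rot: [[-0.053, 0.999, 0.0], [0.999, 0.053, -0.0], [-0.0, 0.0, -1.0]]
wrist_force: [-0.4, -0.4, 0.6]
finger_gap: 0.937
gripper_force: 0.0
```

Emit:
step_arm([
  [[0,0,-0.005,0,0,0],[0,0,-0.015,0,0,0],[0,0,-0.025,0,0,0],[0,0,-0.025,0,0,0],[0,0,-0.03,0,0,0],[0,0,-0.03,0,0,0],[0,0,-0.03,0,0,0],[0,0,-0.02,0,0,0]],
])

```text
clock: 30.6
tcp_pos: [0.5147, 0.3115, 0.2757]
tcp_rot: [[-0.053, 0.999, 0.004], [0.999, 0.053, 0.002], [0.002, 0.004, -1.0]]
wrist_force: [0.9, 0.2, 0.9]
finger_gap: 0.938
gripper_force: 0.0
```

```bash
python3 - <<'E'
from h import *
from workcell import robot
s=robot.sense();print(s["tcp_pos"],s["wrist_force"])
im=robot.get_image("scene")
cv2.imwrite("pics/c8.png",cv2.resize(im["color"][140:290,220:380,::-1],(640,600),interpolation=cv2.INTER_CUBIC))
E
```

```text
[0.5147139  0.31153332 0.27573834] [0.93462056 0.2118304  0.91903896]
```

View pics/c8.png

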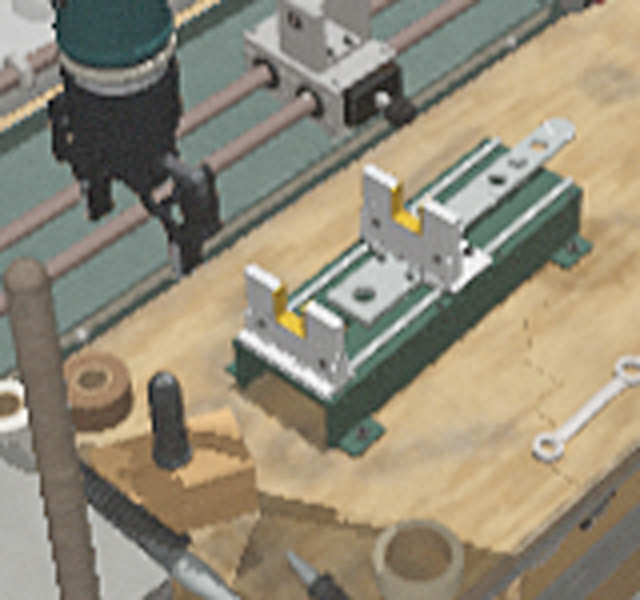

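The drift stands back in its block at (170,420), the stay is down over the peg at (517,160), and the gripper is clear.

```bash
python3 -c "
from workcell import robot
print(robot.job_done())"
```

```text
the job is handed in; nothing more can be done
None
```

I handed the job in at about 31 s on the clock: the drift lined up the cheek, the stay was swung down over the peg with the drift still in, and the drift now stands back in its block hole, with the oil can and rolls left alone (hand-in returned no verdict).

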